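# Sort the vessels on the strip by height

## Task

The four vessels (small white crucible, white bottle with green cap, brown bottle with black cap, stoppered conical flask) belong on the white strip in order of height: the tallest on the pad next to the upright black post, the shortest on the pad farthest from it. Now three stand on wrong pads and one on the grey tile beside the strip; rearrange them so that each stands upright in the middle of its own round pad, using any free spot to park a vessel that is in the way, and do not knock any over.

Things in the scene. Friction and masses are not known exactly. Their poses are not given: they have to be found in the camera images.
- crucible: small white porcelain crucible, an open tapering cup, the shortest of the four vessels: 39 mm high, 45 mm across the rim (its widest part), 26 mm across the foot. Loose. Origin: centre of its underside, z up its axis. Grip it from above across the rim.
- white_bottle: small round white plastic bottle with a green screw cap, 88 mm high; straight body 45 mm in diameter up to about 58 mm, cap 31 mm in diameter. Second shortest. Loose. Origin: centre of its underside, z up its axis.
- brown_bottle: brown (amber) glass bottle with a black screw cap, 112 mm high; straight body 55 mm in diameter up to about 75 mm, cap 36 mm in diameter. Second tallest. Loose. Origin: centre of its underside, z up its axis.
- flask: conical glass flask with an orange stopper, the tallest of the four: 126 mm high, 67 mm across the foot, tapering to the stopper, which is 32 mm in diameter from 102 to 126 mm above the underside and is the place to grip. Loose. Origin: centre of its underside, z up its axis.
- post: upright black post, 14 mm thick with a 28 mm wide knob on top, 70 mm high, fixed on a white strip (110 x 490 mm, 12 mm high) close to one of its two ends, 67 mm beyond the centre of the nearest pad; which end differs from start to start (a flat white cap, 6 mm high, is at the other end). Origin: centre of its foot.
- tile: grey square tile beside the strip, 100 x 100 mm, fixed, its flat top 15 mm above the worktop, level with the pads; one vessel starts on it. Once empty it is free to park a vessel on. Origin: centre of its underside.
- place_1: flat round black rubber pad with a thin grey ring, 74 mm in diameter, first (at the +y end, the robot's left) of four in a straight row on the white strip, 100 mm from centre to centre. Fixed. Origin: centre of its underside, 12 mm above the worktop; vessels stand on its top, 3 mm higher. Its y axis points along the row, its x axis across it.
- place_2: flat round black rubber pad with a thin grey ring, 74 mm in diameter, second from the +y end (the robot's left) of four in a straight row on the white strip, 100 mm from centre to centre. Fixed. Origin: centre of its underside, 12 mm above the worktop; vessels stand on its top, 3 mm higher. Its y axis points along the row, its x axis across it.
- place_3: flat round black rubber pad with a thin grey ring, 74 mm in diameter, third from the +y end (the robot's left) of four in a straight row on the white strip, 100 mm from centre to centre. Fixed. Origin: centre of its underside, 12 mm above the worktop; vessels stand on its top, 3 mm higher. Its y axis points along the row, its x axis across it.
- place_4: flat round black rubber pad with a thin grey ring, 74 mm in diameter, last (at the -y end, the robot's right) of four in a straight row on the white strip, 100 mm from centre to centre. Fixed. Origin: centre of its underside, 12 mm above the worktop; vessels stand on its top, 3 mm higher. Its y axis points along the row, its x axis across it.
There are look-alikes about, which are no part of the job. Leave any blue look-alike of the white_bottle alone.

How it is judged (in metres and radians):
At the end, for the whole second after the job is handed in: The flask (tallest), brown bottle, white bottle and crucible (shortest) stand in this order, starting from the pad next to the post; each stands upright (within 0.1 rad) on its pad, its centre within 13 mm of the pad's centre, and is at rest (((horizontal distance between post and place_1 below 0.1 m and horizontal distance between crucible and place_4 below 0.013 m and horizontal distance between white_bottle and place_3 below 0.013 m and horizontal distance between brown_bottle and place_2 below 0.013 m and horizontal distance between flask and place_1 below 0.013 m) or (horizontal distance between post and place_4 below 0.1 m and horizontal distance between crucible and place_1 below 0.013 m and horizontal distance between white_bottle and place_2 below 0.013 m and horizontal distance between brown_bottle and place_3 below 0.013 m and horizontal distance between flask and place_4 below 0.013 m)) and height (world z) of crucible between 0.011 and 0.02 m and angle between each of crucible, white_bottle, brown_bottle, flask's own z axis and vertical below 0.1 rad and linear speed of each of crucible, white_bottle, brown_bottle, flask below 0.02 m/s and height (world z) of white_bottle between 0.011 and 0.02 m and height (world z) of brown_bottle between 0.011 and 0.02 m and height (world z) of flask between 0.011 and 0.02 m); the robot touches nothing.
It fails at once if one of the four vessels is knocked over (angle between any of crucible, white_bottle, brown_bottle, flask's own z axis and vertical above 0.6 rad).
It also fails if it takes over 141 s, if anything falls off the work surface, if the arm or the gripper's body presses on something with over 40 N, if the wrist force passes 120 N, or if a joint passes its speed limit or range.

## Robot

A 6-joint arm with a two-finger parallel gripper is mounted at the origin on a cart in front of the work surface, level with it; the furniture and walls round the work are solid. World frame = base frame: x ahead of the robot, y to its left, z up, the work surface at z = 0. Lengths are in mm, angles in rad, forces in N, time in s.
With the tool pointing down it reaches from about 300 to 875 mm from the base axis. Payload 6.4 kg.
Tool frame: the origin (TCP) lies at the very end of the fingers, on their centre line; the grasp point (between the pads) lies r.tcp_to_grasp behind it (r.tcp_to_grasp is the distance from the TCP to the grasp point, in mm); z points along the fingers, y is the line along which they close (so a half turn about z gives the same grasp; the last joint's range is limited). The gripper opens to 88 mm and grips with 3 to 60 N. Pads are 18 mm wide; open, the fingers measure 123 mm over their backs; the gripper's body (75 mm by 187 mm) begins 45 mm behind the grasp point.
Start: joints at [-1.343, 0.181, 1.607, -0, 1.354, -0.206], TCP at [241.702, -521.748, 238.714] pointing down, gripper open.
Joint ranges: [-2.99, 2.99], [-0.89, 2.07], [0.3, 2.58], [-1.14, 4.28], [0, 2.63], [-3.12, 3.12]. Speed limits (rad/s): [2.57, 2.57, 3.01, 3.14, 3.14, 3.14].

## Interface

Orientations are given as a rotation vector (axis times angle).
In Python, from workcell import r gives the robot as it stands. The module is installed in compiled form; this text tells all that it offers.
- The arm moves only by the tool servo_tool, never from a script. Its argument "series" is a list of rows, each an object of numbers: "tx", "ty", "tz": the shift along the tool's x, y, z in m; "turn": the turn about the tool's z in degrees; "fingers": the finger opening in m, from 0 to 0.0881. A call has 1 to 10 rows; each row is the pose to reach, as a shift and turn from the pose commanded when the call began, along the tool's axes at that moment; what a row does not reach only later rows make up. A row lasts 1/8 s, in which the tool goes at most 62.5 mm and 10.7 degrees, less where a joint would pass 70% of its speed; a pose out of reach is approached as far as the arm can. A call with a gripper value outside its range is refused whole. The fingers move at their own pace and stop on an object; "force" is the grip in N (left out, the last holds). Time passes only in rows, so rows that repeat a pose let the fingers close. It gives the time, the measured TCP pose, the force, the opening and the grip force at its end, in the units of the state.
- r.get_obs(): the state, without advancing time (a new reading comes with each control period).
- r.grab_frame(name): name is "scene" or "top" or "wrist"; returns a dict with "frame" (384x512x3 uint8, red, green, blue), "z_map" (384x512 float32, mm along the optical axis (not along the pixel's ray), 0 where there is no reading), "fx", "fy", "cx", "cy" (pixels), "k1" (the pictures are not rectified: a ray, as slopes to the right and down, at radius r is drawn at 1 + k1 r^2 times it, then the intrinsics apply), "T" (4x4, takes a point from camera to world coordinates); the wrist camera has in their place "T_tool_cam" (4x4, takes a point from camera to tool coordinates, whose origin is the TCP and whose axes are the flange's). Camera axes: x right, y down, z forward; pixel columns grow to the right and rows downward; lengths in mm; the calibration is good to about 2 mm. A picture is of the moment at which its call begins: read the wrist's pose just before it.
- r.close_job(): hands the job in; it is judged then, once.
The state is a dict: "clock": time; "joints": joint angles; "joint_vel": joint speeds; "joint_torque": joint torques, N m; "eef_pos": TCP position; "tool_rot": TCP orientation; "force": force on the tool from outside, world axes, zero at the start; "torque": the same for the moment, N m; "opening": finger opening in mm; "grip_force": force on a finger pad.
Only numpy, scipy, OpenCV 4.12 (cv2) and the standard library are available. Lean on these libraries where they do the work, as an engineer would, in place of code of your own. Each camera call takes 0.05 s, during which the arm holds its last target. There are 200 camera calls.

## Working session

There is one attempt and no reset: what is moved stays moved. The work goes in short steps, Python scripts to look and compute and a tool call to move; the robot and the scene stay as the last step left them, time stands still between calls to the robot, and variables do not carry over. Pictures are saved under pics/ and viewed, at most 14 in all, crops included, and the job is handed in when it is done.

Besides the shell and the picture viewer there is one more tool, called after ">>>" as name([rows], argument=value, ...), one row to a line, values as JSON. servo_tool: Moves the arm, as the interface text tells. Its arguments: {"type":"object","properties":{"series":{"type":"array"},"force":{"type":"number"}},"required":["series"]}

```bash
mkdir -p pics; cat > h.py <<'E'
import numpy as np, cv2, pickle
from workcell import r
def grab(n):
    o=r.get_obs(); f=r.grab_frame(n)
    if n=="wrist":
        T=np.eye(4);T[:3,:3]=cv2.Rodrigues(np.array(o["tool_rot"],float))[0];T[:3,3]=o["eef_pos"];f["T"]=T@f["T_tool_cam"]
    return f
def save(f,name,s=1.5): cv2.imwrite("pics/"+name,cv2.resize(f["frame"][:,:,::-1],None,fx=s,fy=s))
def ray(f,u,v):
    K=np.array([[f["fx"],0,f["cx"]],[0,f["fy"],f["cy"]],[0,0,1]],float)
    p=cv2.undistortPoints(np.array([[[u,v]]],float),K,np.array([f["k1"],0,0,0],float))[0,0]
    return f["T"][:3,3],f["T"][:3,:3]@np.array([p[0],p[1],1])
def onz(f,u,v,z):
    c,d=ray(f,u,v); return c+d*(z-c[2])/d[2]
def cloud(f):
    K=np.array([[f["fx"],0,f["cx"]],[0,f["fy"],f["cy"]],[0,0,1]],float)
    h,w=f["z_map"].shape; g=np.stack(np.meshgrid(np.arange(w),np.arange(h)),-1).reshape(-1,1,2).astype(float)
    p=cv2.undistortPoints(g,K,np.array([f["k1"],0,0,0],float)).reshape(h,w,2)
    P=np.dstack([p,np.ones((h,w))])*f["z_map"][...,None]
    return P@f["T"][:3,:3].T+f["T"][:3,3]
E
python3 - <<'E'
from h import *
for n in("top","scene"):
    f=grab(n); save(f,n+"0.png"); pickle.dump(f,open(n+"0.pkl","wb")); print(n,f["T"].round(2).tolist(),f["fx"],f["k1"])
o=r.get_obs();print(o["eef_pos"],o["tool_rot"],o["opening"],r.tcp_to_grasp,o["clock"],r.grab_frame("wrist")["T_tool_cam"].round(2).tolist())
E
```

```text
top [[0.02, -1.0, 0.1, 338.69], [-1.0, -0.02, 0.0, 55.52], [0.0, -0.1, -1.0, 1255.93], [0.0, 0.0, 0.0, 1.0]] 450.44987278944546 -0.016454140993152774
scene [[0.53, -0.56, 0.64, -259.95], [-0.85, -0.35, 0.4, -414.84], [0.0, -0.76, -0.66, 788.43], [0.0, 0.0, 0.0, 1.0]] 397.6481925532026 -0.010661128764356412
[ 241.60293505 -521.25932471  237.91301965] [-3.06645849e+00 -6.75711540e-01 -3.68277102e-05] 88.38131993695389 18.700000000000003 0.1 [[-0.0, -0.95, -0.3, 77.73], [1.0, -0.0, 0.0, -0.72], [-0.0, -0.3, 0.95, -145.44], [0.0, 0.0, 0.0, 1.0]]
```

View pics/top0.png

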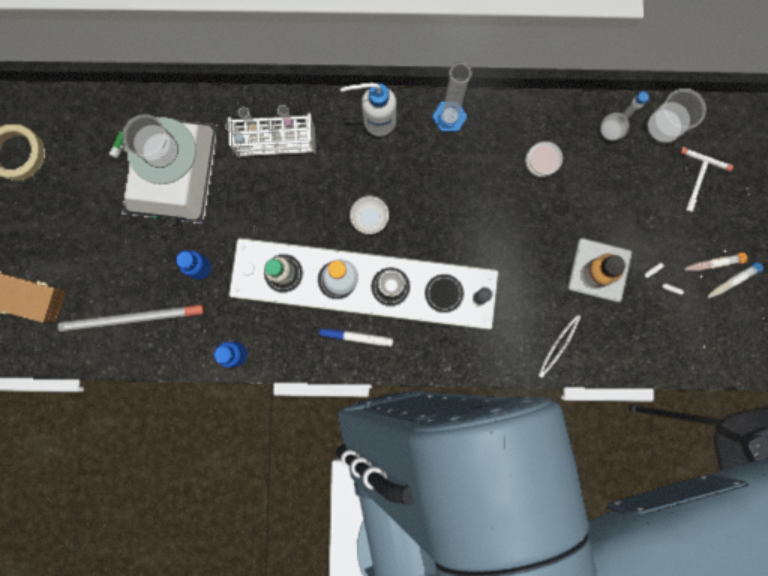

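View pics/scene0.png

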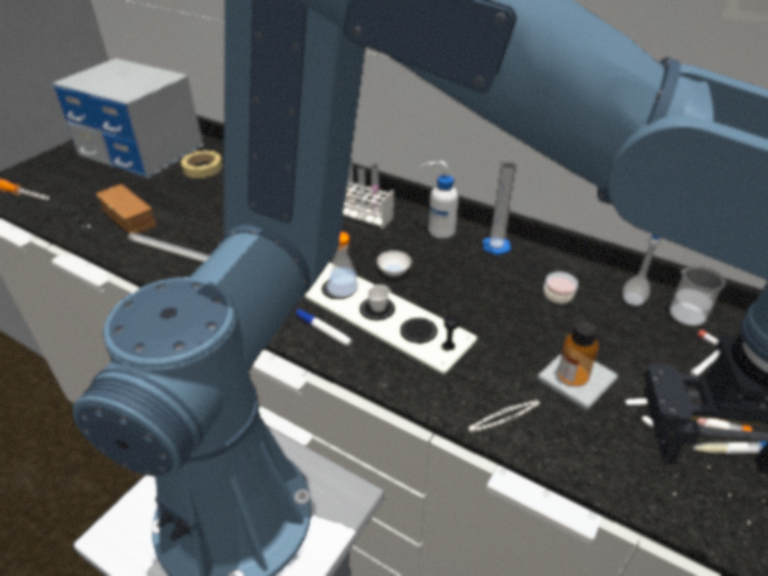

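Top view (pixels as viewed): the post is at (483,296), the right, −y end. White bottle (282,270) is on place_1, flask (338,277) on place_2 and the crucible on place_3. Place_4 (444,293) is free, and the brown bottle (605,268) is on the tile.

There are two crucible candidates: the cup at (390,285) on a pad and the dish at (369,215). The cup on the pad fits, since it is small and stands on the strip, while the dish is wide and low. For the white bottle, (282,270) has the green cap; the blue ones at (192,264) and (230,354) stay alone. I'll confirm with a crop and measure.

```bash
python3 - <<'E'
from h import *
f=pickle.load(open("top0.pkl","rb")); im=f["frame"]; 
cv2.imwrite("pics/crop.png",cv2.resize(im[130:230,145:345,::-1],None,fx=4,fy=4,interpolation=cv2.INTER_CUBIC))
hsv=cv2.cvtColor(im,cv2.COLOR_RGB2HSV); P=cloud(f)
def cen(m,box,z,name):
    x0,y0,x1,y1=box; mm=np.zeros(m.shape,np.uint8); mm[y0:y1,x0:x1]=m[y0:y1,x0:x1]
    c=max(cv2.findContours(mm,cv2.RETR_EXTERNAL,cv2.CHAIN_APPROX_NONE)[0],key=cv2.contourArea)
    (u,v),s,a=cv2.fitEllipse(cv2.convexHull(c)) ; w=onz(f,u,v,z); print(name,(round(u,1),round(v,1)),np.round(s,1),w.round(1)); return w
H,S,V=[hsv[...,i].astype(int) for i in range(3)]
M=lambda b:(b*255).astype(np.uint8)
cen(M((H>40)&(H<90)&(S>110)),(170,165,205,195),103,"green")
cen(M((H>8)&(H<25)&(S>150)),(210,165,240,190),141,"orange")
cen(M(V<45),(400,165,420,190),127,"blackcap")
p4=cen(M(V<90),(280,180,314,210),15,"pad4")
cen(M(V<90),(312,185,332,205),82,"post")
for i,b in enumerate([(175,165,205,198),(208,170,242,202),(244,175,276,205)]): cen(M(V<90),b,15,"pad%d"%(i+1))
cen(M(V>120),(250,178,272,200),54,"crucible")
m=M((V>170)&(S<40)); m[:155]=0;m[222:]=0;m[:,:150]=0;m[:,335:]=0
c=max(cv2.findContours(m,cv2.RETR_EXTERNAL,cv2.CHAIN_APPROX_NONE)[0],key=cv2.contourArea)
b=cv2.boxPoints(cv2.minAreaRect(c)); print("strip",np.array([onz(f,*q,12) for q in b]).round(1).tolist())
t=M((V>110)&(S<40)); t[:155]=0;t[205:]=0;t[:,:370]=0;t[:,425:]=0
c=max(cv2.findContours(t,cv2.RETR_EXTERNAL,cv2.CHAIN_APPROX_NONE)[0],key=cv2.contourArea)
b=cv2.boxPoints(cv2.minAreaRect(c)); print("tile",np.array([onz(f,*q,15) for q in b]).round(1).tolist())
E
```

```text
green (182.3, 178.1) [10.  10.9] [490.2 259.5 103. ]
orange (224.3, 179.2) [10.5 11.1] [484.2 147.9 141. ]
blackcap (406.6, 177.3) [11.3 11.8] [ 498.7 -312.3  127. ]
pad4 (295.6, 195.1) [24.1 24.6] [459.6 -40.2  15. ]
post (320.9, 197.0) [ 8.5 11.7] [ 449.2 -101.3   82. ]
pad1 (188.6, 181.8) [24.  24.4] [491.6 257.4  15. ]
pad2 (223.5, 186.5) [22.8 24.3] [480.1 159.9  15. ]
pad3 (259.8, 190.6) [24.4 24.5] [470.4  59.   15. ]
crucible (260.3, 188.3) [17.5 17.7] [472.6  57.7  54. ]
strip [[447.3, 356.3, 12.0], [556.8, 347.1, 12.0], [503.6, -141.3, 12.0], [395.1, -128.1, 12.0]]
tile [[471.2, -266.9, 15.0], [568.1, -291.8, 15.0], [544.4, -392.2, 15.0], [447.8, -366.7, 15.0]]
```

View pics/crop.png

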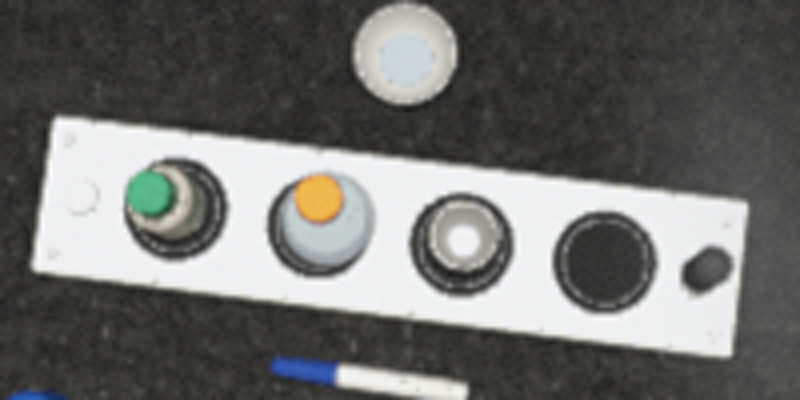

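The crop confirms it: crucible at crop (463,240), the dish at (405,53) is a different thing, the green-capped bottle at (150,193), the orange stopper at (318,197) and the empty pad at (604,262). No parking is needed: flask→4, white→2, crucible→1, brown→3. I'm going above the flask, with the fingers across the row.

>>> servo_tool([
  {"tx":0.501,"ty":-0.506,"tz":0,"turn":-59,"fingers":0.088},
  {"tx":0.501,"ty":-0.506,"tz":0,"turn":-59,"fingers":0.088},
  {"tx":0.501,"ty":-0.506,"tz":0,"turn":-59,"fingers":0.088},
  {"tx":0.501,"ty":-0.506,"tz":0,"turn":-59,"fingers":0.088},
  {"tx":0.501,"ty":-0.506,"tz":0,"turn":-59,"fingers":0.088},
  {"tx":0.501,"ty":-0.506,"tz":0,"turn":-59,"fingers":0.088},
  {"tx":0.501,"ty":-0.506,"tz":0,"turn":-59,"fingers":0.088},
  {"tx":0.501,"ty":-0.506,"tz":0,"turn":-59,"fingers":0.088},
  {"tx":0.501,"ty":-0.506,"tz":0,"turn":-59,"fingers":0.088},
  {"tx":0.501,"ty":-0.506,"tz":0,"turn":-59,"fingers":0.088},
], force=12)

```text
clock: 1.4
eef_pos: [454.4, 68.2, 238.9]
tool_rot: [2.337, 2.099, 0.001]
force: [-0.5, -1.5, 0.1]
opening: 88.0
grip_force: 0.0
```

```bash
cat >> h.py <<'E'
def delta(x,y,z,yaw=None):
    o=r.get_obs(); R=cv2.Rodrigues(np.array(o["tool_rot"],float))[0]
    d=R.T@(np.array([x,y,z])-o["eef_pos"]); ax=np.degrees(np.arctan2(R[1,0],R[0,0]))
    print("eef",np.round(o["eef_pos"],1),"t",d.round(1),"yaw",ax.round(2),"turn",round(ax-83.9,2),"tilt",np.round(R[2],3))
E
python3 -c "
from h import *
f=grab('wrist');save(f,'w1.png');pickle.dump(f,open('w1.pkl','wb'))
delta(484.2,147.9,238.7)"
```

```text
eef [455.3  74.8 238.9] t [75.6 21.3  0.6] yaw 84.13 turn 0.23 tilt [ 0.004  0.001 -1.   ]
```

View pics/w1.png

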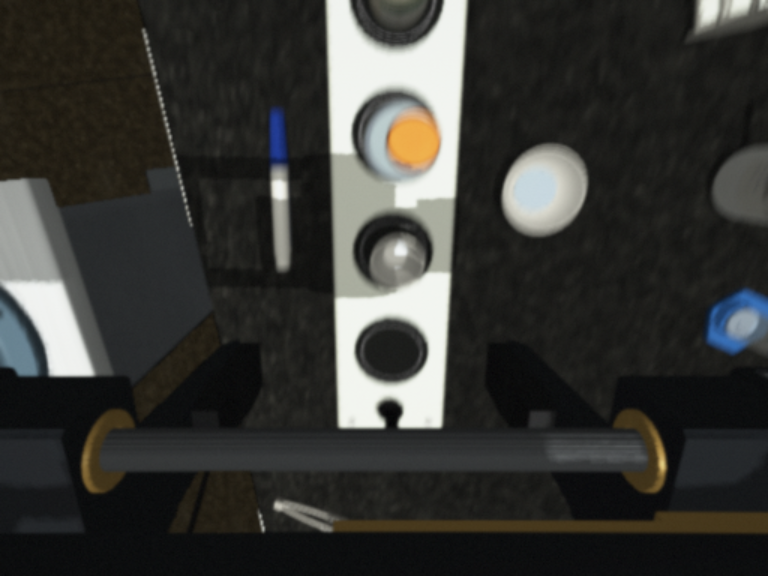

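Wrist view: the strip is vertical in the picture, with the flask stopper at (413,139), the crucible at (397,258) and the empty pad at (391,350). The arm was still settling, so I'll settle, then correct.

>>> servo_tool([
  {"tx":0.0,"ty":0.0,"tz":0,"turn":0,"fingers":0.088},
  {"tx":0.0,"ty":0.0,"tz":0,"turn":0,"fingers":0.088},
  {"tx":0.0,"ty":0.0,"tz":0,"turn":0,"fingers":0.088},
])

```text
clock: 1.82
eef_pos: [453.9, 64.7, 238.7]
tool_rot: [2.34, 2.096, -0.0]
force: [0.3, -0.4, -0.2]
opening: 88.3
grip_force: 0.0
```

```bash
cat > wl.py <<'E'
from h import *
def wlook(name=None):
    f=grab('wrist'); 
    if name: save(f,name)
    hsv=cv2.cvtColor(f["frame"],cv2.COLOR_RGB2HSV); H,S,V=[hsv[...,i].astype(int) for i in range(3)]
    out={}
    for n,m,z in [("orange",(H>8)&(H<25)&(S>150)&(V>150),141),("green",(H>40)&(H<90)&(S>100)&(V>70),103),("dark",(V<70),15)]:
        mm=(m*255).astype(np.uint8)
        for c in cv2.findContours(mm,cv2.RETR_EXTERNAL,cv2.CHAIN_APPROX_NONE)[0]:
            if cv2.contourArea(c)<200 or len(c)<6: continue
            x,y,w,h=cv2.boundingRect(c)
            (u,v),s,a=cv2.fitEllipse(cv2.convexHull(c)); trunc=x<2 or y<2 or x+w>510 or y+h>382
            if max(s)<75 and not trunc: print(n,(round(u),round(v)),np.round(s),onz(f,u,v,z).round(1))
    return f
E
python3 -c "
from wl import *
wlook(); delta(484.2,147.9,238.7)"
```

```text
orange (274, 94) [35. 36.] [484.9 148.5 141. ]
dark (260, 233) [43. 47.] [459.9 -39.   15. ]
dark (261, 167) [51. 52.] [470.6  60.1  15. ]
dark (262, 89) [55. 60.] [481.  159.2  15. ]
eef [454.   64.6 238.8] t [86.1 20.9  0. ] yaw 83.7 turn -0.2 tilt [-0.  0. -1.]
```

Top and wrist views agree within about 1 mm. I'll move over the flask, then go down and grip the stopper.

>>> servo_tool([
  {"tx":0.043,"ty":0.0105,"tz":0,"fingers":0.088},
  {"tx":0.0864,"ty":0.0212,"tz":0,"fingers":0.088},
  {"tx":0.0864,"ty":0.0212,"tz":0,"fingers":0.088},
  {"tx":0.0864,"ty":0.0212,"tz":0.04,"fingers":0.088},
  {"tx":0.0864,"ty":0.0212,"tz":0.08,"fingers":0.088},
  {"tx":0.0864,"ty":0.0212,"tz":0.11,"fingers":0.088},
  {"tx":0.0864,"ty":0.0212,"tz":0.126,"fingers":0.088},
  {"tx":0.0864,"ty":0.0212,"tz":0.126,"fingers":0.088},
  {"tx":0.0864,"ty":0.0212,"tz":0.126,"fingers":0.05},
  {"tx":0.0864,"ty":0.0212,"tz":0.126,"fingers":0.045},
], force=12)

```text
validation failed for argument at $.se...
```

>>> servo_tool([
  {"tx":0,"ty":0,"tz":0,"fingers":0.02},
  {"tx":0,"ty":0,"tz":0,"fingers":0.02},
  {"tx":0,"ty":0,"tz":0,"fingers":0.02},
  {"tx":0,"ty":0,"tz":0,"fingers":0.02},
  {"tx":0,"ty":0,"tz":0,"fingers":0.02},
  {"tx":0,"ty":0,"tz":0,"fingers":0.02},
], force=12)

```text
validation failed for argument at $.se...
```

The rows likely need every field, so I'm adding turn.

>>> servo_tool([
  {"tx":0.043,"ty":0.0105,"tz":0,"turn":0,"fingers":0.088},
  {"tx":0.0864,"ty":0.0212,"tz":0,"turn":0,"fingers":0.088},
  {"tx":0.0864,"ty":0.0212,"tz":0,"turn":0,"fingers":0.088},
  {"tx":0.0864,"ty":0.0212,"tz":0.04,"turn":0,"fingers":0.088},
  {"tx":0.0864,"ty":0.0212,"tz":0.08,"turn":0,"fingers":0.088},
  {"tx":0.0864,"ty":0.0212,"tz":0.11,"turn":0,"fingers":0.088},
  {"tx":0.0864,"ty":0.0212,"tz":0.126,"turn":0,"fingers":0.088},
  {"tx":0.0864,"ty":0.0212,"tz":0.126,"turn":0,"fingers":0.088},
  {"tx":0.0864,"ty":0.0212,"tz":0.126,"turn":0,"fingers":0.05},
  {"tx":0.0864,"ty":0.0212,"tz":0.126,"turn":0,"fingers":0.045},
], force=12)

```text
clock: 3.12
eef_pos: [485.4, 149.7, 114.1]
tool_rot: [2.336, 2.098, 0.003]
force: [0.2, -0.3, -0.9]
opening: 70.5
grip_force: 0.0
```

>>> servo_tool([
  {"tx":0,"ty":0,"tz":0,"turn":0,"fingers":0.02},
  {"tx":0,"ty":0,"tz":0,"turn":0,"fingers":0.02},
  {"tx":0,"ty":0,"tz":0,"turn":0,"fingers":0.02},
  {"tx":0,"ty":0,"tz":0,"turn":0,"fingers":0.02},
  {"tx":0,"ty":0,"tz":0,"turn":0,"fingers":0.02},
  {"tx":0,"ty":0,"tz":0,"turn":0,"fingers":0.02},
  {"tx":0,"ty":0,"tz":0,"turn":0,"fingers":0.02},
  {"tx":0,"ty":0,"tz":0,"turn":0,"fingers":0.02},
], force=12)

```text
clock: 4.12
eef_pos: [484.3, 149.7, 112.7]
tool_rot: [-2.337, -2.099, 0.0]
force: [0.5, -1.0, 1.3]
opening: 32.7
grip_force: 11.8
```

```bash
python3 -c "
from wl import *
delta(484.2,147.9,112)"
```

```text
eef [484.3 149.7 112.7] t [-1.8  0.1  0.7] yaw 83.85 turn -0.05 tilt [-0. -0. -1.]
```

Gripped (32.7 mm). I'm lifting and carrying it over the crucible to pad 4.

>>> servo_tool([
  {"tx":0,"ty":0,"tz":-0.01,"turn":0,"fingers":0.02},
  {"tx":0,"ty":0,"tz":-0.035,"turn":0,"fingers":0.02},
  {"tx":0,"ty":0,"tz":-0.06,"turn":0,"fingers":0.02},
  {"tx":0,"ty":0,"tz":-0.08,"turn":0,"fingers":0.02},
  {"tx":-0.01,"ty":0,"tz":-0.085,"turn":0,"fingers":0.02},
  {"tx":-0.03,"ty":-0.001,"tz":-0.085,"turn":0,"fingers":0.02},
  {"tx":-0.055,"ty":-0.001,"tz":-0.085,"turn":0,"fingers":0.02},
  {"tx":-0.085,"ty":-0.002,"tz":-0.085,"turn":0,"fingers":0.02},
  {"tx":-0.115,"ty":-0.003,"tz":-0.085,"turn":0,"fingers":0.02},
  {"tx":-0.14,"ty":-0.003,"tz":-0.085,"turn":0,"fingers":0.02},
])

```text
clock: 5.38
eef_pos: [465.5, 9.4, 197.1]
tool_rot: [-2.337, -2.098, 0.001]
force: [-0.3, 0.2, -1.0]
opening: 32.7
grip_force: 11.7
```

>>> servo_tool([
  {"tx":-0.02,"ty":-0.001,"tz":0,"turn":0,"fingers":0.02},
  {"tx":-0.038,"ty":-0.001,"tz":0,"turn":0,"fingers":0.02},
  {"tx":-0.0494,"ty":-0.0014,"tz":0,"turn":0,"fingers":0.02},
  {"tx":-0.0494,"ty":-0.0014,"tz":0,"turn":0,"fingers":0.02},
  {"tx":-0.0494,"ty":-0.0014,"tz":0,"turn":0,"fingers":0.02},
  {"tx":-0.0494,"ty":-0.0014,"tz":0,"turn":0,"fingers":0.02},
])

```text
clock: 6.12
eef_pos: [459.7, -37.6, 197.7]
tool_rot: [-2.336, -2.1, -0.0]
force: [-0.4, -0.5, -1.2]
opening: 32.6
grip_force: 11.7
```

```bash
python3 -c "
from wl import *
delta(459.7,-38.2,113.2); print(r.get_obs()['opening'])"
```

```text
eef [459.7 -37.6 197.7] t [-0.6  0.1 84.5] yaw 83.9 turn -0.0 tilt [ 0. -0. -1.]
32.59118140822071
```

>>> servo_tool([
  {"tx":-0.0006,"ty":0,"tz":0.02,"turn":0,"fingers":0.02},
  {"tx":-0.0006,"ty":0,"tz":0.045,"turn":0,"fingers":0.02},
  {"tx":-0.0006,"ty":0,"tz":0.065,"turn":0,"fingers":0.02},
  {"tx":-0.0006,"ty":0,"tz":0.077,"turn":0,"fingers":0.02},
  {"tx":-0.0006,"ty":0,"tz":0.082,"turn":0,"fingers":0.02},
  {"tx":-0.0006,"ty":0,"tz":0.0847,"turn":0,"fingers":0.02},
  {"tx":-0.0006,"ty":0,"tz":0.0847,"turn":0,"fingers":0.02},
  {"tx":-0.0006,"ty":0,"tz":0.0847,"turn":0,"fingers":0.02},
  {"tx":-0.0006,"ty":0,"tz":0.0847,"turn":0,"fingers":0.02},
])

```text
clock: 7.25
eef_pos: [459.9, -38.8, 113.4]
tool_rot: [2.337, 2.099, 0.001]
force: [0.3, 0.6, -1.2]
opening: 32.7
grip_force: 11.7
```

>>> servo_tool([
  {"tx":0,"ty":0,"tz":0,"turn":0,"fingers":0.04},
  {"tx":0,"ty":0,"tz":0,"turn":0,"fingers":0.088},
  {"tx":0,"ty":0,"tz":0,"turn":0,"fingers":0.088},
  {"tx":0,"ty":0,"tz":0,"turn":0,"fingers":0.088},
  {"tx":0,"ty":0,"tz":0,"turn":0,"fingers":0.088},
  {"tx":0,"ty":0,"tz":-0.03,"turn":0,"fingers":0.088},
  {"tx":0,"ty":0,"tz":-0.08,"turn":0,"fingers":0.088},
  {"tx":0,"ty":0,"tz":-0.125,"turn":0,"fingers":0.088},
  {"tx":0,"ty":0,"tz":-0.125,"turn":0,"fingers":0.088},
  {"tx":0,"ty":0,"tz":-0.125,"turn":0,"fingers":0.088},
])

```text
clock: 8.5
eef_pos: [459.2, -38.6, 237.3]
tool_rot: [-2.337, -2.099, 0.001]
force: [-0.9, -0.2, -0.3]
opening: 87.9
grip_force: 0.0
```

```bash
python3 -c "
from wl import *
wlook(); delta(479,190,238.7)"
```

```text
orange (250, 195) [27. 30.] [460.4 -40.5 141. ]
dark (249, 87) [56. 61.] [470.6  59.3  15. ]Traceback (most recent call last):
  File "<string>", line 3, in <module>
    wlook(); delta(479,190,238.7)
    ~~~~~^^
  File "wl.py", line 12, in wlook
    (u,v),s,a=cv2.fitEllipse(cv2.convexHull(c)); trunc=x<2 or y<2 or x+w>510 or y+h>382
              ~~~~~~~~~~~~~~^^^^^^^^^^^^^^^^^^^
cv2.error: OpenCV(4.12.0) /io/opencv/modules/imgproc/src/shapedescr.cpp:361: error: (-201:Incorrect size of input array) There should be at least 5 points to fit the ellipse in function 'fitEllipseNoDirect'
```

The flask stands about 1 mm from pad 4's centre. Now toward the white bottle, with a look on the way.

>>> servo_tool([
  {"tx":0.05,"ty":0,"tz":0,"turn":0,"fingers":0.088},
  {"tx":0.1,"ty":0,"tz":0,"turn":0,"fingers":0.088},
  {"tx":0.15,"ty":0,"tz":0,"turn":0,"fingers":0.088},
  {"tx":0.2,"ty":0,"tz":0,"turn":0,"fingers":0.088},
  {"tx":0.2,"ty":0,"tz":0,"turn":0,"fingers":0.088},
  {"tx":0.2,"ty":0,"tz":0,"turn":0,"fingers":0.088},
  {"tx":0.2,"ty":0,"tz":0,"turn":0,"fingers":0.088},
])

```text
clock: 9.43
eef_pos: [480.8, 158.9, 237.3]
tool_rot: [-2.339, -2.097, 0.002]
force: [-0.9, -0.0, -0.3]
opening: 87.8
grip_force: 0.0
```

```bash
sed -i 's/len(c)<6/len(cv2.convexHull(c))<6/' wl.py; python3 -c "
from wl import *
wlook('w2.png'); delta(490.2,259.5,51)"
```

```text
green (249, 77) [30. 34.] [491.9 260.8 103. ]
dark (249, 231) [43. 48.] [470.8  60.7  15. ]
dark (249, 165) [52. 52.] [481.4 159.4  15. ]
dark (249, 86) [56. 61.] [492.2 258.2  15. ]
eef [481.  158.9 237.6] t [101.1  -1.6 186.6] yaw 83.75 turn -0.15 tilt [-0.    -0.001 -1.   ]
```

View pics/w2.png

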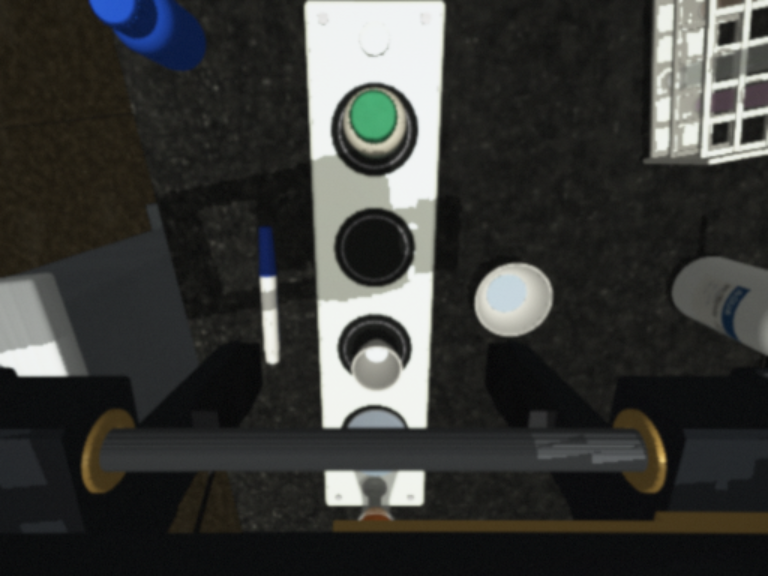

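Green cap at (374,117), pad 2 free at (374,247), crucible at (377,365); all clear. Descending on the white bottle.

>>> servo_tool([
  {"tx":0.05,"ty":-0.0003,"tz":0,"turn":0,"fingers":0.088},
  {"tx":0.1019,"ty":-0.0006,"tz":0,"turn":0,"fingers":0.088},
  {"tx":0.1019,"ty":-0.0006,"tz":0,"turn":0,"fingers":0.088},
  {"tx":0.1019,"ty":-0.0006,"tz":0.04,"turn":0,"fingers":0.088},
  {"tx":0.1019,"ty":-0.0006,"tz":0.09,"turn":0,"fingers":0.088},
  {"tx":0.1019,"ty":-0.0006,"tz":0.13,"turn":0,"fingers":0.088},
  {"tx":0.1019,"ty":-0.0006,"tz":0.165,"turn":0,"fingers":0.088},
  {"tx":0.1019,"ty":-0.0006,"tz":0.1865,"turn":0,"fingers":0.088},
  {"tx":0.1019,"ty":-0.0006,"tz":0.1865,"turn":0,"fingers":0.088},
  {"tx":0.1019,"ty":-0.0006,"tz":0.1865,"turn":0,"fingers":0.088},
])

```text
clock: 10.72
eef_pos: [492.3, 260.8, 52.6]
tool_rot: [2.338, 2.097, 0.002]
force: [0.3, 0.7, 0.5]
opening: 88.1
grip_force: 0.0
```

>>> servo_tool([
  {"tx":0,"ty":0,"tz":0,"turn":0,"fingers":0.03},
  {"tx":0,"ty":0,"tz":0,"turn":0,"fingers":0.03},
  {"tx":0,"ty":0,"tz":0,"turn":0,"fingers":0.03},
  {"tx":0,"ty":0,"tz":0,"turn":0,"fingers":0.03},
  {"tx":0,"ty":0,"tz":0,"turn":0,"fingers":0.03},
  {"tx":0,"ty":0,"tz":0,"turn":0,"fingers":0.03},
  {"tx":0,"ty":0,"tz":0,"turn":0,"fingers":0.03},
])

```text
clock: 11.6
eef_pos: [491.5, 261.5, 51.6]
tool_rot: [2.337, 2.099, 0.0]
force: [0.4, -0.3, 0.0]
opening: 44.1
grip_force: 12.0
```

```bash
python3 -c "
from wl import *
delta(481,159,51.5)"
```

```text
eef [491.5 261.5  51.6] t [-1.031e+02  6.000e-01  1.000e-01] yaw 83.86 turn -0.04 tilt [ 0.  0. -1.]
```

>>> servo_tool([
  {"tx":0,"ty":0,"tz":-0.01,"turn":0,"fingers":0.03},
  {"tx":0,"ty":0,"tz":-0.03,"turn":0,"fingers":0.03},
  {"tx":-0.01,"ty":0,"tz":-0.03,"turn":0,"fingers":0.03},
  {"tx":-0.03,"ty":0,"tz":-0.03,"turn":0,"fingers":0.03},
  {"tx":-0.055,"ty":0,"tz":-0.03,"turn":0,"fingers":0.03},
  {"tx":-0.08,"ty":0.0003,"tz":-0.03,"turn":0,"fingers":0.03},
  {"tx":-0.095,"ty":0.0006,"tz":-0.03,"turn":0,"fingers":0.03},
  {"tx":-0.102,"ty":0.0006,"tz":-0.03,"turn":0,"fingers":0.03},
  {"tx":-0.102,"ty":0.0006,"tz":-0.03,"turn":0,"fingers":0.03},
  {"tx":-0.102,"ty":0.0006,"tz":-0.02,"turn":0,"fingers":0.03},
])

```text
clock: 12.85
eef_pos: [481.8, 160.5, 71.8]
tool_rot: [2.336, 2.099, 0.003]
force: [0.1, -0.6, -1.7]
opening: 44.1
grip_force: 12.0
```

>>> servo_tool([
  {"tx":0,"ty":0,"tz":0.01,"turn":0,"fingers":0.03},
  {"tx":0,"ty":0,"tz":0.016,"turn":0,"fingers":0.03},
  {"tx":0,"ty":0,"tz":0.0195,"turn":0,"fingers":0.03},
  {"tx":0,"ty":0,"tz":0.0195,"turn":0,"fingers":0.03},
  {"tx":0,"ty":0,"tz":0.0195,"turn":0,"fingers":0.03},
])

```text
clock: 13.48
eef_pos: [481.1, 160.0, 52.1]
tool_rot: [2.337, 2.099, 0.0]
force: [0.7, 0.8, -1.0]
opening: 44.1
grip_force: 12.0
```

>>> servo_tool([
  {"tx":0,"ty":0,"tz":0,"turn":0,"fingers":0.05},
  {"tx":0,"ty":0,"tz":0,"turn":0,"fingers":0.088},
  {"tx":0,"ty":0,"tz":0,"turn":0,"fingers":0.088},
  {"tx":0,"ty":0,"tz":0,"turn":0,"fingers":0.088},
  {"tx":0,"ty":0,"tz":0,"turn":0,"fingers":0.088},
  {"tx":0,"ty":0,"tz":-0.04,"turn":0,"fingers":0.088},
  {"tx":0,"ty":0,"tz":-0.09,"turn":0,"fingers":0.088},
  {"tx":-0.05,"ty":0,"tz":-0.14,"turn":0,"fingers":0.088},
  {"tx":-0.1,"ty":0,"tz":-0.185,"turn":0,"fingers":0.088},
  {"tx":-0.15,"ty":0,"tz":-0.185,"turn":0,"fingers":0.088},
])

```text
clock: 14.72
eef_pos: [466.5, 9.7, 240.6]
tool_rot: [2.331, 2.098, 0.006]
force: [0.5, -0.5, -0.6]
opening: 87.9
grip_force: 0.0
```

>>> servo_tool([
  {"tx":-0.03,"ty":0,"tz":0,"turn":0,"fingers":0.088},
  {"tx":-0.03,"ty":0,"tz":0,"turn":0,"fingers":0.088},
  {"tx":-0.03,"ty":0,"tz":0,"turn":0,"fingers":0.088},
  {"tx":-0.03,"ty":0,"tz":0,"turn":0,"fingers":0.088},
])

```text
clock: 15.22
eef_pos: [461.7, -17.8, 236.7]
tool_rot: [-2.335, -2.101, 0.0]
force: [0.6, -0.1, 0.2]
opening: 87.9
grip_force: 0.0
```

```bash
python3 -c "
from wl import *
f=wlook('w3.png'); delta(472.6,57.7,30)
P=cloud(f); m=(P[...,2]>44)&(P[...,2]<58)&(abs(P[...,0]-471)<50)&(abs(P[...,1]-60)<50)
q=P[m]; print(len(q),q[:,:2].min(0),q[:,:2].max(0),cv2.minEnclosingCircle(q[:,:2].astype(np.float32)))
"
```

```text
orange (250, 217) [26. 29.] [460.5 -40.5 141. ]
dark (249, 105) [55. 58.] [470.6  59.3  15. ]
dark (250, 15) [48. 53.] [481.5 157.6  15. ]
eef [461.7 -17.8 236.7] t [ 76.2   3.  206.8] yaw 83.96 turn 0.06 tilt [ 0.    -0.001 -1.   ]
427 [450.3343871   35.43056785] [494.5226527   79.69272008] ((472.44525146484375, 57.641807556152344), 22.376419067382812)
```

View pics/w3.png

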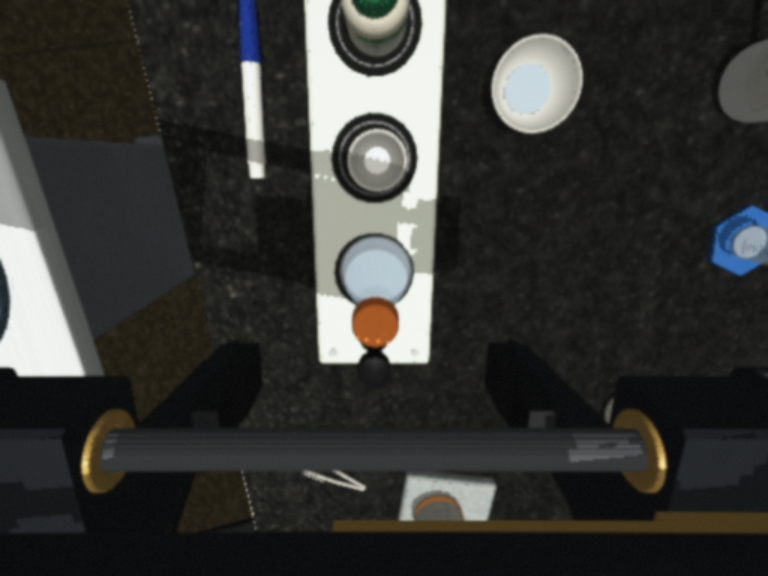

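White bottle at (376,10) sits on pad 2, crucible at (376,158), flask upright on pad 4. Descending on the crucible.

>>> servo_tool([
  {"tx":0.04,"ty":0.0029,"tz":0,"turn":0,"fingers":0.088},
  {"tx":0.0762,"ty":0.0029,"tz":0,"turn":0,"fingers":0.088},
  {"tx":0.0762,"ty":0.0029,"tz":0,"turn":0,"fingers":0.088},
  {"tx":0.0762,"ty":0.0029,"tz":0.05,"turn":0,"fingers":0.088},
  {"tx":0.0762,"ty":0.0029,"tz":0.1,"turn":0,"fingers":0.088},
  {"tx":0.0762,"ty":0.0029,"tz":0.15,"turn":0,"fingers":0.088},
  {"tx":0.0762,"ty":0.0029,"tz":0.185,"turn":0,"fingers":0.088},
  {"tx":0.0762,"ty":0.0029,"tz":0.204,"turn":0,"fingers":0.088},
  {"tx":0.0762,"ty":0.0029,"tz":0.204,"turn":0,"fingers":0.088},
  {"tx":0.0762,"ty":0.0029,"tz":0.204,"turn":0,"fingers":0.088},
])

```text
clock: 16.52
eef_pos: [473.5, 56.3, 33.8]
tool_rot: [2.337, 2.099, 0.001]
force: [0.4, 0.4, -0.7]
opening: 88.0
grip_force: 0.0
```

>>> servo_tool([
  {"tx":0,"ty":0,"tz":0,"turn":0,"fingers":0.03},
  {"tx":0,"ty":0,"tz":0,"turn":0,"fingers":0.03},
  {"tx":0,"ty":0,"tz":0,"turn":0,"fingers":0.03},
  {"tx":0,"ty":0,"tz":0,"turn":0,"fingers":0.03},
  {"tx":0,"ty":0,"tz":0,"turn":0,"fingers":0.03},
  {"tx":0,"ty":0,"tz":0,"turn":0,"fingers":0.03},
  {"tx":0,"ty":0,"tz":0,"turn":0,"fingers":0.03},
], force=10)

```text
clock: 17.4
eef_pos: [472.8, 56.5, 33.0]
tool_rot: [-2.337, -2.099, 0.0]
force: [-0.9, 0.9, 2.5]
opening: 42.7
grip_force: 9.7
```

```bash
python3 -c "
from wl import *
delta(492,258,33)"
```

```text
eef [472.8  56.5  33. ] t [202.4  -2.4   0. ] yaw 83.86 turn -0.04 tilt [ 0. -0. -1.]
```

>>> servo_tool([
  {"tx":0,"ty":0,"tz":-0.008,"turn":0,"fingers":0.03},
  {"tx":0,"ty":0,"tz":-0.025,"turn":0,"fingers":0.03},
  {"tx":0,"ty":0,"tz":-0.045,"turn":0,"fingers":0.03},
  {"tx":0,"ty":0,"tz":-0.065,"turn":0,"fingers":0.03},
  {"tx":0,"ty":0,"tz":-0.085,"turn":0,"fingers":0.03},
  {"tx":0,"ty":0,"tz":-0.105,"turn":0,"fingers":0.03},
  {"tx":0,"ty":0,"tz":-0.12,"turn":0,"fingers":0.03},
  {"tx":0,"ty":0,"tz":-0.13,"turn":0,"fingers":0.03},
  {"tx":0,"ty":0,"tz":-0.13,"turn":0,"fingers":0.03},
])

```text
clock: 18.52
eef_pos: [473.2, 56.5, 163.6]
tool_rot: [2.337, 2.099, 0.001]
force: [0.3, -0.3, -0.7]
opening: 42.6
grip_force: 9.9
```

>>> servo_tool([
  {"tx":0.005,"ty":0,"tz":0,"turn":0,"fingers":0.03},
  {"tx":0.018,"ty":0,"tz":0,"turn":0,"fingers":0.03},
  {"tx":0.04,"ty":0,"tz":0,"turn":0,"fingers":0.03},
  {"tx":0.065,"ty":-0.0005,"tz":0,"turn":0,"fingers":0.03},
  {"tx":0.09,"ty":-0.001,"tz":0,"turn":0,"fingers":0.03},
  {"tx":0.115,"ty":-0.0015,"tz":0,"turn":0,"fingers":0.03},
  {"tx":0.14,"ty":-0.002,"tz":0,"turn":0,"fingers":0.03},
  {"tx":0.163,"ty":-0.0024,"tz":0,"turn":0,"fingers":0.03},
  {"tx":0.182,"ty":-0.0024,"tz":0,"turn":0,"fingers":0.03},
  {"tx":0.195,"ty":-0.0024,"tz":0,"turn":0,"fingers":0.03},
])

```text
clock: 19.77
eef_pos: [491.0, 251.9, 162.6]
tool_rot: [-2.336, -2.1, 0.001]
force: [0.5, -1.1, -0.1]
opening: 42.8
grip_force: 9.9
```

>>> servo_tool([
  {"tx":0.0064,"ty":0,"tz":0,"turn":0,"fingers":0.03},
  {"tx":0.0064,"ty":0,"tz":0,"turn":0,"fingers":0.03},
  {"tx":0.0064,"ty":0,"tz":0,"turn":0,"fingers":0.03},
  {"tx":0.0064,"ty":0,"tz":0,"turn":0,"fingers":0.03},
])

```text
clock: 20.27
eef_pos: [492.1, 256.5, 163.1]
tool_rot: [2.338, 2.098, -0.0]
force: [0.4, 0.2, -0.9]
opening: 42.6
grip_force: 9.9
```

```bash
python3 -c "
from wl import *
delta(492,257.2,33.5); f=grab('top'); cv2.imwrite('pics/t4.png',cv2.resize(f['frame'][120:220,130:330,::-1],None,fx=4,fy=4)); print(r.get_obs()['opening'])"
```

```text
eef [492.1 256.5 163.1] t [  0.7  -0.2 129.6] yaw 83.81 turn -0.09 tilt [-0.  0. -1.]
42.79866589286483
```

>>> servo_tool([
  {"tx":0,"ty":0,"tz":0.01,"turn":0,"fingers":0.03},
  {"tx":0,"ty":0,"tz":0.03,"turn":0,"fingers":0.03},
  {"tx":0,"ty":0,"tz":0.055,"turn":0,"fingers":0.03},
  {"tx":0,"ty":0,"tz":0.08,"turn":0,"fingers":0.03},
  {"tx":0,"ty":0,"tz":0.1,"turn":0,"fingers":0.03},
  {"tx":0,"ty":0,"tz":0.114,"turn":0,"fingers":0.03},
  {"tx":0,"ty":0,"tz":0.122,"turn":0,"fingers":0.03},
  {"tx":0,"ty":0,"tz":0.127,"turn":0,"fingers":0.03},
  {"tx":0,"ty":0,"tz":0.1295,"turn":0,"fingers":0.03},
  {"tx":0,"ty":0,"tz":0.1295,"turn":0,"fingers":0.03},
])

```text
clock: 21.58
eef_pos: [492.3, 257.1, 33.8]
tool_rot: [2.337, 2.099, 0.001]
force: [-0.1, 0.8, -0.3]
opening: 43.0
grip_force: 9.9
```

>>> servo_tool([
  {"tx":0,"ty":0,"tz":0,"turn":0,"fingers":0.03},
  {"tx":0,"ty":0,"tz":0,"turn":0,"fingers":0.03},
  {"tx":0,"ty":0,"tz":0,"turn":0,"fingers":0.048},
  {"tx":0,"ty":0,"tz":0,"turn":0,"fingers":0.06},
  {"tx":0,"ty":0,"tz":0,"turn":0,"fingers":0.088},
  {"tx":0,"ty":0,"tz":0,"turn":0,"fingers":0.088},
  {"tx":0,"ty":0,"tz":0,"turn":0,"fingers":0.088},
  {"tx":0,"ty":0,"tz":0,"turn":0,"fingers":0.088},
])

```text
clock: 22.58
eef_pos: [492.0, 257.0, 33.5]
tool_rot: [2.337, 2.099, 0.0]
force: [-0.0, 0.3, 0.8]
opening: 87.8
grip_force: 0.0
```

>>> servo_tool([
  {"tx":0,"ty":0,"tz":-0.03,"turn":0,"fingers":0.088},
  {"tx":0,"ty":0,"tz":-0.08,"turn":0,"fingers":0.088},
  {"tx":0,"ty":0,"tz":-0.13,"turn":0,"fingers":0.088},
  {"tx":0,"ty":0,"tz":-0.18,"turn":0,"fingers":0.088},
  {"tx":-0.05,"ty":0,"tz":-0.205,"turn":0,"fingers":0.088},
  {"tx":-0.1,"ty":0,"tz":-0.205,"turn":0,"fingers":0.088},
  {"tx":-0.1,"ty":0,"tz":-0.205,"turn":0,"fingers":0.088},
  {"tx":-0.1,"ty":0,"tz":-0.205,"turn":0,"fingers":0.088},
  {"tx":-0.1,"ty":0,"tz":-0.205,"turn":0,"fingers":0.088},
])

```text
clock: 23.7
eef_pos: [481.2, 158.4, 238.3]
tool_rot: [-2.336, -2.1, 0.0]
force: [-0.5, -0.4, -0.7]
opening: 87.8
grip_force: 0.0
```

```bash
python3 -c "
from wl import *
f=wlook('w5.png'); delta(498.7,-312.3,68.5)
P=cloud(f); m=(P[...,2]>44)&(P[...,2]<58)&(abs(P[...,0]-492)<50)&(abs(P[...,1]-258)<40)
q=P[m]; print(len(q),cv2.minEnclosingCircle(q[:,:2].astype(np.float32)))
"
```

```text
green (248, 180) [25. 27.] [481.  160.8 103. ]
dark (249, 231) [43. 47.] [470.8  60.5  15. ]
dark (249, 164) [51. 52.] [481.5 159.6  15. ]
dark (249, 86) [56. 61.] [492.3 258.2  15. ]
eef [481.2 158.5 238.2] t [-466.3   67.3  169.6] yaw 83.93 turn 0.03 tilt [ 0.    -0.001 -1.   ]
450 ((491.8034973144531, 257.9935607910156), 22.393888473510742)
```

View pics/w5.png

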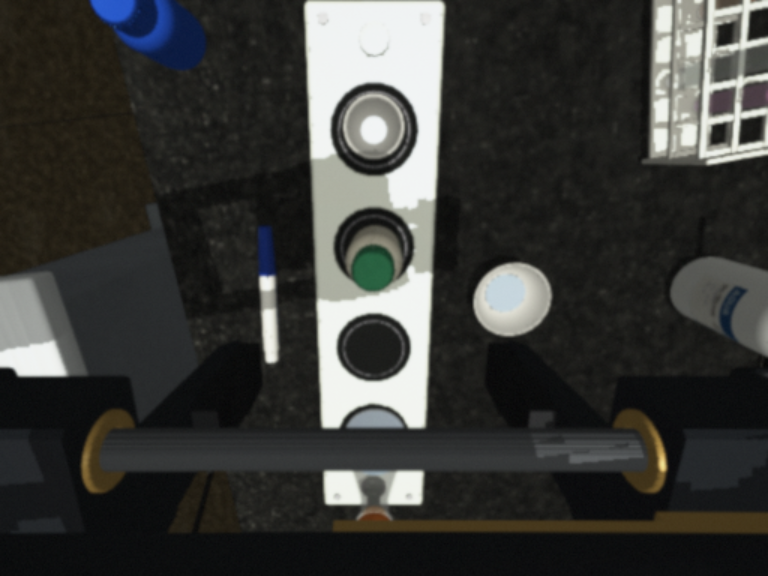

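The crucible is centred on pad 1, the white bottle on pad 2 and pad 3 (374,347) is empty. Now to the brown bottle, first a look from beyond it.

>>> servo_tool([
  {"tx":-0.055,"ty":0.007,"tz":0,"turn":0,"fingers":0.088},
  {"tx":-0.11,"ty":0.014,"tz":0,"turn":0,"fingers":0.088},
  {"tx":-0.165,"ty":0.02,"tz":0,"turn":0,"fingers":0.088},
  {"tx":-0.22,"ty":0.027,"tz":0,"turn":0,"fingers":0.088},
  {"tx":-0.275,"ty":0.034,"tz":0,"turn":0,"fingers":0.088},
  {"tx":-0.33,"ty":0.041,"tz":0,"turn":0,"fingers":0.088},
  {"tx":-0.385,"ty":0.048,"tz":0,"turn":0,"fingers":0.088},
  {"tx":-0.44,"ty":0.055,"tz":0,"turn":0,"fingers":0.088},
  {"tx":-0.5,"ty":0.062,"tz":0,"turn":0,"fingers":0.088},
  {"tx":-0.554,"ty":0.0685,"tz":0,"turn":0,"fingers":0.088},
])

```text
clock: 25.0
eef_pos: [490.7, -401.9, 238.0]
tool_rot: [-2.336, -2.1, -0.0]
force: [0.6, 0.3, 0.1]
opening: 87.9
grip_force: 0.0
```

>>> servo_tool([
  {"tx":0,"ty":0,"tz":0,"turn":0,"fingers":0.088},
  {"tx":0,"ty":0,"tz":0,"turn":0,"fingers":0.088},
  {"tx":0,"ty":0,"tz":0,"turn":0,"fingers":0.088},
  {"tx":0,"ty":0,"tz":0,"turn":0,"fingers":0.088},
])

```text
clock: 25.5
eef_pos: [490.6, -399.3, 238.8]
tool_rot: [2.335, 2.101, 0.0]
force: [-0.3, -0.0, 0.1]
opening: 88.3
grip_force: 0.0
```

```bash
python3 -c "
from wl import *
f=wlook('w6.png'); delta(498.7,-312.3,69)
P=cloud(f); m=(P[...,2]>118)&(P[...,2]<135)&(abs(P[...,0]-498)<50)&(abs(P[...,1]+312)<50)
q=P[m]; print(len(q),q.mean(0),cv2.minEnclosingCircle(q[:,:2].astype(np.float32)))
"
```

```text
dark (302, 323) [21. 38.] [ 550.4 -672.1   15. ]
dark (333, 123) [28. 39.] [ 605.4 -356.5   15. ]
dark (247, 109) [22. 39.] [ 496.9 -327.    15. ]
dark (383, 112) [43. 70.] [ 669.5 -349.1   15. ]
dark (392, 65) [23. 45.] [ 678.5 -295.2   15. ]
dark (132, 58) [ 8. 71.] [ 364.  -253.8   15. ]
dark (353, 36) [33. 53.] [ 630.  -258.2   15. ]
eef [ 490.5 -399.5  238.9] t [ 87.6  -1.2 169.8] yaw 83.94 turn 0.04 tilt [-0.  0. -1.]
1323 [ 501.61936797 -320.74162656  125.08466865] ((501.6070861816406, -320.9166564941406), 18.44780921936035)
```

View pics/w6.png

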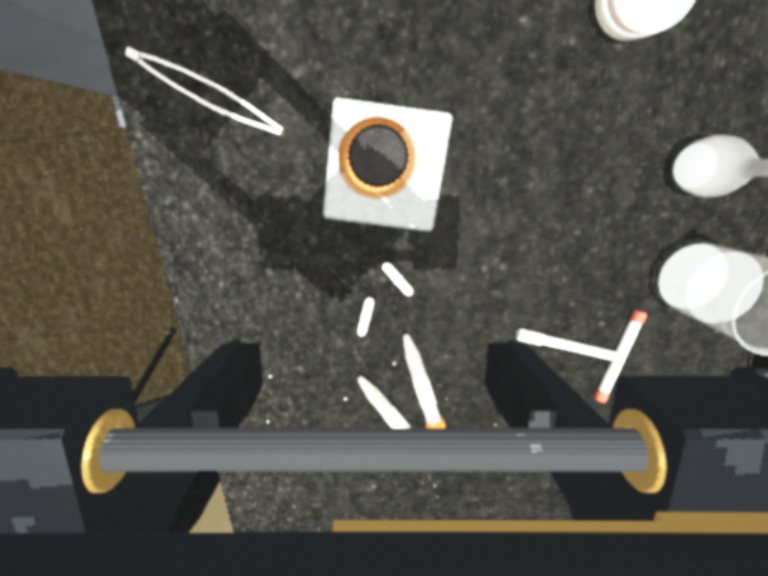

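Brown cap at (378,155), bottle inside the tile. The depth cloud gives (501.6, −320.8) with an 18.4 mm radius, matching the cap, so I trust this over the box-truncated top mask.

>>> servo_tool([
  {"tx":0.04,"ty":0.0026,"tz":0,"turn":0,"fingers":0.088},
  {"tx":0.0794,"ty":0.0026,"tz":0,"turn":0,"fingers":0.088},
  {"tx":0.0794,"ty":0.0026,"tz":0,"turn":0,"fingers":0.088},
  {"tx":0.0794,"ty":0.0026,"tz":0.04,"turn":0,"fingers":0.088},
  {"tx":0.0794,"ty":0.0026,"tz":0.08,"turn":0,"fingers":0.088},
  {"tx":0.0794,"ty":0.0026,"tz":0.12,"turn":0,"fingers":0.088},
  {"tx":0.0794,"ty":0.0026,"tz":0.15,"turn":0,"fingers":0.088},
  {"tx":0.0794,"ty":0.0026,"tz":0.1695,"turn":0,"fingers":0.088},
  {"tx":0.0794,"ty":0.0026,"tz":0.1695,"turn":0,"fingers":0.088},
  {"tx":0.0794,"ty":0.0026,"tz":0.1695,"turn":0,"fingers":0.088},
])

```text
clock: 26.8
eef_pos: [501.9, -322.8, 70.4]
tool_rot: [2.336, 2.098, 0.0]
force: [0.4, 0.2, -0.1]
opening: 87.6
grip_force: 0.0
```

>>> servo_tool([
  {"tx":0,"ty":0,"tz":0,"turn":0,"fingers":0.04},
  {"tx":0,"ty":0,"tz":0,"turn":0,"fingers":0.04},
  {"tx":0,"ty":0,"tz":0,"turn":0,"fingers":0.04},
  {"tx":0,"ty":0,"tz":0,"turn":0,"fingers":0.04},
  {"tx":0,"ty":0,"tz":0,"turn":0,"fingers":0.04},
  {"tx":0,"ty":0,"tz":0,"turn":0,"fingers":0.04},
  {"tx":0,"ty":0,"tz":0,"turn":0,"fingers":0.04},
], force=20)

```text
clock: 27.68
eef_pos: [501.3, -322.0, 69.3]
tool_rot: [2.337, 2.099, 0.0]
force: [-0.5, 1.4, 2.9]
opening: 53.4
grip_force: 20.0
```

```bash
python3 -c "
from wl import *
delta(470.8,59.6,69.5)"
```

```text
eef [ 501.3 -322.    69.3] t [ 3.761e+02 -7.120e+01 -3.000e-01] yaw 83.86 turn -0.04 tilt [-0.  0. -1.]
```

>>> servo_tool([
  {"tx":0,"ty":0,"tz":-0.01,"turn":0,"fingers":0.04},
  {"tx":0,"ty":0,"tz":-0.03,"turn":0,"fingers":0.04},
  {"tx":0,"ty":0,"tz":-0.055,"turn":0,"fingers":0.04},
  {"tx":0,"ty":0,"tz":-0.08,"turn":0,"fingers":0.04},
  {"tx":0,"ty":0,"tz":-0.105,"turn":0,"fingers":0.04},
  {"tx":0,"ty":0,"tz":-0.13,"turn":0,"fingers":0.04},
  {"tx":0,"ty":0,"tz":-0.148,"turn":0,"fingers":0.04},
  {"tx":0,"ty":0,"tz":-0.16,"turn":0,"fingers":0.04},
  {"tx":0,"ty":0,"tz":-0.16,"turn":0,"fingers":0.04},
])

```text
clock: 28.8
eef_pos: [501.5, -322.2, 230.0]
tool_rot: [2.336, 2.098, 0.0]
force: [-0.2, -0.3, -2.0]
opening: 53.7
grip_force: 20.0
```

>>> servo_tool([
  {"tx":0.007,"ty":-0.001,"tz":0,"turn":0,"fingers":0.04},
  {"tx":0.02,"ty":-0.004,"tz":0,"turn":0,"fingers":0.04},
  {"tx":0.042,"ty":-0.008,"tz":0,"turn":0,"fingers":0.04},
  {"tx":0.07,"ty":-0.013,"tz":0,"turn":0,"fingers":0.04},
  {"tx":0.1,"ty":-0.019,"tz":0,"turn":0,"fingers":0.04},
  {"tx":0.13,"ty":-0.025,"tz":0,"turn":0,"fingers":0.04},
  {"tx":0.16,"ty":-0.03,"tz":0,"turn":0,"fingers":0.04},
  {"tx":0.19,"ty":-0.036,"tz":0,"turn":0,"fingers":0.04},
  {"tx":0.22,"ty":-0.042,"tz":0,"turn":0,"fingers":0.04},
  {"tx":0.25,"ty":-0.0475,"tz":0,"turn":0,"fingers":0.04},
])

```text
clock: 30.05
eef_pos: [479.8, -65.9, 228.8]
tool_rot: [-2.336, -2.1, -0.0]
force: [1.1, -0.6, -2.1]
opening: 53.4
grip_force: 20.0
```

>>> servo_tool([
  {"tx":0.03,"ty":-0.006,"tz":0,"turn":0,"fingers":0.04},
  {"tx":0.058,"ty":-0.011,"tz":0,"turn":0,"fingers":0.04},
  {"tx":0.083,"ty":-0.016,"tz":0,"turn":0,"fingers":0.04},
  {"tx":0.104,"ty":-0.02,"tz":0,"turn":0,"fingers":0.04},
  {"tx":0.118,"ty":-0.0227,"tz":0,"turn":0,"fingers":0.04},
  {"tx":0.1249,"ty":-0.0237,"tz":0,"turn":0,"fingers":0.04},
  {"tx":0.1249,"ty":-0.0237,"tz":0,"turn":0,"fingers":0.04},
  {"tx":0.1249,"ty":-0.0237,"tz":0,"turn":0,"fingers":0.04},
  {"tx":0.1249,"ty":-0.0237,"tz":0,"turn":0,"fingers":0.04},
])

```text
clock: 31.18
eef_pos: [470.6, 57.9, 229.0]
tool_rot: [-2.338, -2.098, 0.0]
force: [0.6, 0.2, -2.5]
opening: 53.1
grip_force: 20.0
```

```bash
python3 -c "
from wl import *
delta(470.8,58.4,70); print(r.get_obs()['opening'])"
```

```text
eef [470.6  57.9 229. ] t [  0.5   0.2 159. ] yaw 83.8 turn -0.1 tilt [-0. -0. -1.]
53.10941188298269
```

>>> servo_tool([
  {"tx":0.0005,"ty":0,"tz":0.012,"turn":0,"fingers":0.04},
  {"tx":0.0005,"ty":0,"tz":0.035,"turn":0,"fingers":0.04},
  {"tx":0.0005,"ty":0,"tz":0.065,"turn":0,"fingers":0.04},
  {"tx":0.0005,"ty":0,"tz":0.095,"turn":0,"fingers":0.04},
  {"tx":0.0005,"ty":0,"tz":0.12,"turn":0,"fingers":0.04},
  {"tx":0.0005,"ty":0,"tz":0.138,"turn":0,"fingers":0.04},
  {"tx":0.0005,"ty":0,"tz":0.15,"turn":0,"fingers":0.04},
  {"tx":0.0005,"ty":0,"tz":0.156,"turn":0,"fingers":0.04},
  {"tx":0.0005,"ty":0,"tz":0.1593,"turn":0,"fingers":0.04},
  {"tx":0.0005,"ty":0,"tz":0.1593,"turn":0,"fingers":0.04},
])

```text
clock: 32.42
eef_pos: [470.8, 58.9, 70.0]
tool_rot: [2.337, 2.099, 0.001]
force: [-0.2, -0.0, -1.3]
opening: 53.5
grip_force: 20.0
```

>>> servo_tool([
  {"tx":0,"ty":0,"tz":0,"turn":0,"fingers":0.04},
  {"tx":0,"ty":0,"tz":0,"turn":0,"fingers":0.04},
  {"tx":0,"ty":0,"tz":0,"turn":0,"fingers":0.058},
  {"tx":0,"ty":0,"tz":0,"turn":0,"fingers":0.07},
  {"tx":0,"ty":0,"tz":0,"turn":0,"fingers":0.088},
  {"tx":0,"ty":0,"tz":0,"turn":0,"fingers":0.088},
  {"tx":0,"ty":0,"tz":0,"turn":0,"fingers":0.088},
  {"tx":0,"ty":0,"tz":0,"turn":0,"fingers":0.088},
])

```text
clock: 33.42
eef_pos: [470.6, 59.0, 69.7]
tool_rot: [-2.337, -2.099, 0.0]
force: [0.6, 0.2, 0.8]
opening: 87.9
grip_force: 0.0
```

>>> servo_tool([
  {"tx":0,"ty":0,"tz":-0.03,"turn":0,"fingers":0.088},
  {"tx":0,"ty":0,"tz":-0.08,"turn":0,"fingers":0.088},
  {"tx":0,"ty":0,"tz":-0.13,"turn":0,"fingers":0.088},
  {"tx":0,"ty":0,"tz":-0.18,"turn":0,"fingers":0.088},
  {"tx":-0.05,"ty":0,"tz":-0.18,"turn":0,"fingers":0.088},
  {"tx":-0.1,"ty":0,"tz":-0.18,"turn":0,"fingers":0.088},
  {"tx":-0.1,"ty":0,"tz":-0.18,"turn":0,"fingers":0.088},
  {"tx":-0.1,"ty":0,"tz":-0.18,"turn":0,"fingers":0.088},
  {"tx":-0.1,"ty":0,"tz":-0.18,"turn":0,"fingers":0.088},
])

```text
clock: 34.55
eef_pos: [459.8, -39.4, 249.5]
tool_rot: [-2.335, -2.1, -0.0]
force: [0.1, 0.7, -0.8]
opening: 88.1
grip_force: 0.0
```

```bash
python3 -c "
from wl import *
f=wlook('w7.png'); P=cloud(f)
for x,y,z in[(470.8,59.6,127),(481,159,103),(460,-40,141)]:
    m=(P[...,2]>z-9)&(P[...,2]<z+9)&(abs(P[...,0]-x)<45)&(abs(P[...,1]-y)<45)
    q=P[m]
    if len(q):print(len(q),q.mean(0).round(1),cv2.minEnclosingCircle(q[:,:2].astype(np.float32)))
print(r.get_obs()['eef_pos'])"
```

```text
orange (249, 191) [26. 28.] [460.3 -40.7 141. ]
dark (249, 88) [54. 58.] [470.6  58.5  15. ]
dark (250, 79) [40. 43.] [472.7  68.8  15. ]
1330 [471.2  60.  125.1] ((471.2234191894531, 59.984031677246094), 18.570322036743164)
797 [460.4 -39.  139.5] ((460.3121643066406, -40.24489212036133), 15.51910400390625)
[459.87645466 -39.37562277 249.55595303]
```

View pics/w7.png

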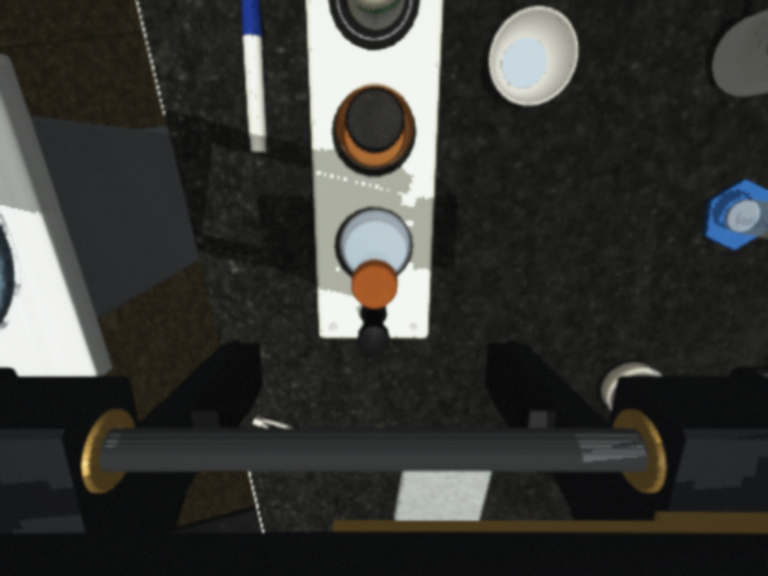

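The brown bottle at (375,120) is upright on pad 3 and the flask (stopper at (375,284)) on pad 4. All four are within about 2 mm of their pad centres and the gripper is clear above, so I'm handing it in.

```bash
python3 -c "
from workcell import r
print(r.close_job())"
```

```text
the job is handed in; nothing more can be done
None
```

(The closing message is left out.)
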